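# Tip the amber prism out of its flush nest

## Robot

A 6-joint arm with a two-finger parallel gripper is mounted at the origin on the work surface. World frame = base frame: x ahead of the robot, y to its left, z up, the work surface at z = 0. Lengths are in m, angles in rad, forces in N, time in s.
With the tool pointing down it reaches from about 0.425 to 0.95 m from the base axis. Payload 3.5 kg.
Tool frame: the origin (TCP) lies between the finger pads; the fingertips stand 17 mm ahead of it and the grasp point (between the pads) lies 2 mm behind it; z points along the fingers, y is the line along which they close (so a half turn about z gives the same grasp; the last joint's range is limited). The gripper opens to 85 mm and grips with 20 to 120 N. Pads are 22 mm wide; open, the fingers measure 114 mm over their backs; the gripper's body (76 mm by 85 mm) begins 54 mm behind the grasp point. The pads swing forward as they close: fully open they stand 13 mm farther back than shut.
Start: joints at [-1.306, 0.286, 1.577, -0, 1.279, -0.15], TCP at [0.272, -0.618, 0.248] pointing down, gripper open.
Joint ranges: [-2.77, 2.77], [-0.9, 2.22], [0.21, 2.48], [-1.53, 4.67], [0.24, 2.81], [-2.84, 2.84]. Speed limits (rad/s): [2.79, 2.79, 3.14, 3.14, 3.14, 3.14].

## Interface

Orientations are given as a 3x3 rotation matrix whose columns are the frame's x, y, z axes.
In Python, from station import status, optics, ticket gives the robot as it stands.
- The arm moves only by the shell command python3 -m crank 'ROWS' [FORCE]. ROWS is JSON, a list of rows, each an object of numbers: "jaw": the opening, from 0 (shut) to 1 (fully open); "dx", "dy", "dz": the shift along the tool's x, y, z as a fraction of full scale; "wx", "wy", "wz": the turn, a rotation vector about the tool's x, y, z as a fraction of full scale. A call has 1 to 8 rows; each row shifts and turns the commanded pose from where the row before left it, along the tool's axes as they then stand; what a row does not reach is not made up. Full scale, the value 1, is 0.03 m for a shift and 180 degrees for a turn. A row lasts 1/8 s, in which the tool goes at most 62.5 mm and 10.7 degrees, less where a joint would pass 70% of its speed; a pose out of reach is approached as far as the arm can. A call with a number of a shift or a turn outside -1 to 1 is refused whole. A call with a gripper value outside its range is refused whole. The fingers move at their own pace and stop on an object; FORCE is the grip in N (left out, the last holds). Time passes only in rows, so rows that do not move let the fingers close. It gives the time, the measured TCP pose, the force, the opening and the grip force at its end, in the units of the state.
- status.get_obs(): the state, without advancing time (a new reading comes with each control period).
- optics.camera(name): name is "scene" or "top"; returns (picture, depth): 480x640x3 uint8, blue, green, red; 480x640 float32, m along the optical axis (not along the pixel's ray), 0 where there is no reading.
- optics.camera_model(name): a dict with "fov_y" (degrees; the focal length in pixels is half the picture's height over the tangent of half this angle, whatever the lens; pixels are square), "cx", "cy" (the principal point, pixels), "dist_coeffs" ([k1, k2, p1, p2, k3] as OpenCV has them; the pictures are not rectified), "world_from_camera" (4x4, takes a point from camera to world coordinates). Camera axes: x right, y down, z forward; pixel columns grow to the right and rows downward; lengths in m; the calibration is good to about 2 mm. A picture is of the moment at which its call begins. camera_model takes no time and is no camera call.
- ticket.job_done(): hands the job in; it is judged then, once.
The state is a dict: "clock": time; "joint_positions": joint angles; "joint_vel": joint speeds; "joint_torque": joint torques, N m; "tcp_pos": TCP position; "tool_rot": TCP orientation; "wrist_force": force on the tool from outside, world axes, zero at the start; "moment": the same for the moment, N m; "gripper_width": opening from 0.0 (shut) to 1.0 (fully open); "grasp_force": force on a finger pad.
Only numpy, scipy, OpenCV 4.12 (cv2) and the standard library are available. Lean on these libraries where they do the work, as an engineer would, in place of code of your own. Each camera call takes 0.05 s, during which the arm holds its last target. There are 200 camera calls.

## Task

In the open lens chest, press down on the brass-shod end of the amber prism plate so that its nest tips and its glass end rises out of the cork, then take it by the raised end and lay it flat inside the blue felt inspection tray, without dropping it. Leave the green prism plate lying flush in its own nest.

Things in the scene. Friction and masses are not known exactly. Their poses are not given: they have to be found in the camera images.
- amber: Loose amber-orange glass plate, 90 (x) x 46 (y) x 12 (z) mm, 100 g; origin: centre of underside; +x: towards its brass-clad end (last 24 mm). Starts level, flush in a nest, 3 mm side gaps: no room for fingers. 4 to 6 N down, 12 mm from the brass end, tips it with its nest to 0.35 rad (spot sinks 6 mm); it stays so when let go. Then pinch it across its width, about 15 mm from the raised glass end.
- green: Green glass plate of the same make, size and axes in the other nest, which tips just as easily. To be left alone. Which plate is in which nest varies.
- chest: Fixed chest, 170 (x) x 200 (y) x 55 (z) mm, top level all over; origin: centre of underside. Plate centres at x -10, y +47 and -47 mm, brass ends to +x, where each nest has a 25 mm open scoop. Nest pans pivot stiffly about y, 2 mm below the top and 15 mm from the plate's centre towards its brass end; the glass end then rises 20 mm, clear of the cork. Lid folded back on the bench, 13 mm high, to x 250 mm.
- tray: Shallow inspection tray with blue felt floor and brass rim, fixed. 170 (x) x 150 (y) mm outside, 158 x 138 mm inside; floor 4 mm above the bench, rim top 14 mm above the bench. Origin at the centre of its underside.
Not all that is in view belongs to the job. What is meant by the amber is not grey, and is the smaller of those in its own colour.

How it is judged:
By the outcome, as a careful person would: the job done as asked, in the order asked, and still so for the second after the job is handed in, with the robot touching nothing.
It also fails if it takes over 48 s, if anything falls off the work surface, if the arm or the gripper's body presses on something with over 40 N, if the wrist force passes 120 N, or if a joint passes its speed limit or range.

## Working session

There is one attempt and no reset: what is moved stays moved. The work goes in short steps, Python scripts to look and compute and a shell command to move; the robot and the scene stay as the last step left them, time stands still between calls to the robot, and variables do not carry over. Pictures are saved under pics/ and viewed, at most 11 in all, crops included, and the job is handed in when it is done.

```bash
mkdir -p pics
cat > h.py <<'E'
import numpy as np, cv2
from station import status, optics, ticket
def snap(n,f):
    p,d=optics.camera(n); cv2.imwrite('pics/%s.png'%f,p); np.save('pics/%s.npy'%f,d); return p,d
def K(n):
    m=optics.camera_model(n); f=240/np.tan(np.radians(m['fov_y'])/2)
    return np.array([[f,0,m['cx']],[0,f,m['cy']],[0,0,1]]),np.array(m['dist_coeffs']),np.array(m['world_from_camera'])
def ray(n,uv):
    k,D,T=K(n); q=cv2.undistortPoints(np.array(uv,float).reshape(-1,1,2),k,D).reshape(-1,2)
    return np.c_[q,np.ones(len(q))]@T[:3,:3].T,T[:3,3]
def atz(n,uv,z):
    r,o=ray(n,uv); return o+r*((z-o[2])/r[:,2])[:,None]
def atd(n,uv,d):
    r,o=ray(n,uv); return o+r*np.array([d[int(round(v)),int(round(u))] for u,v in uv])[:,None]
E
python3 - <<'E'
from h import *
np.set_printoptions(precision=4,suppress=True)
for n in('scene','top'): snap(n,n+'0'); print(optics.camera_model(n))
print(status.get_obs())
E
```

```text
{'fov_y': 51.8809165417233, 'cx': 322.5646554080997, 'cy': 241.1895388339165, 'dist_coeffs': array([-0.1211,  0.    ,  0.    ,  0.    ,  0.    ]), 'world_from_camera': array([[-0.1611,  0.5288, -0.8333,  1.2432],
       [ 0.9868,  0.1013, -0.1265,  0.1033],
       [ 0.0175, -0.8427, -0.5382,  0.519 ],
       [ 0.    ,  0.    ,  0.    ,  1.    ]])}
{'fov_y': 51.455861254042524, 'cx': 309.17487016733713, 'cy': 240.39419205224175, 'dist_coeffs': array([0.0453, 0.    , 0.    , 0.    , 0.    ]), 'world_from_camera': array([[-0.0186, -0.997 ,  0.0758,  0.4795],
       [-0.9997,  0.0175, -0.015 ,  0.0087],
       [ 0.0136, -0.0761, -0.997 ,  1.0253],
       [ 0.    ,  0.    ,  0.    ,  1.    ]])}
{'clock': 0.1, 'joint_positions': array([-1.306 ,  0.2871,  1.578 ,  0.    ,  1.2786, -0.15  ]), 'joint_vel': array([ 0.0002, -0.0004, -0.0033, -0.0002, -0.0002, -0.0013]), 'joint_torque': array([  0.0005, -40.7296, -29.3699,  -0.0002,   0.0034,   0.    ]), 'tcp_pos': array([ 0.2719, -0.6172,  0.2471]), 'tool_rot': array([[ 0.9152,  0.4031, -0.0005],
       [ 0.4031, -0.9152,  0.0021],
       [ 0.0003, -0.0021, -1.    ]]), 'wrist_force': array([ 0.8577, -0.3934, -0.2066]), 'moment': array([-0.016 ,  0.0269,  0.0507]), 'grasp_force': 0.0, 'gripper_width': 1.0013898003840753}
```

View pics/top0.png

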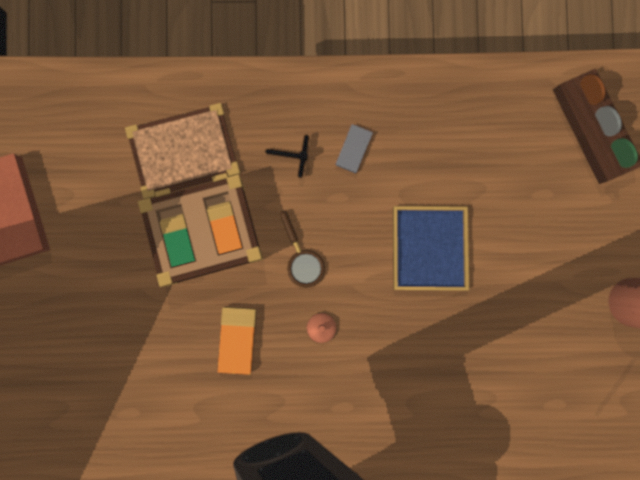

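View pics/scene0.png

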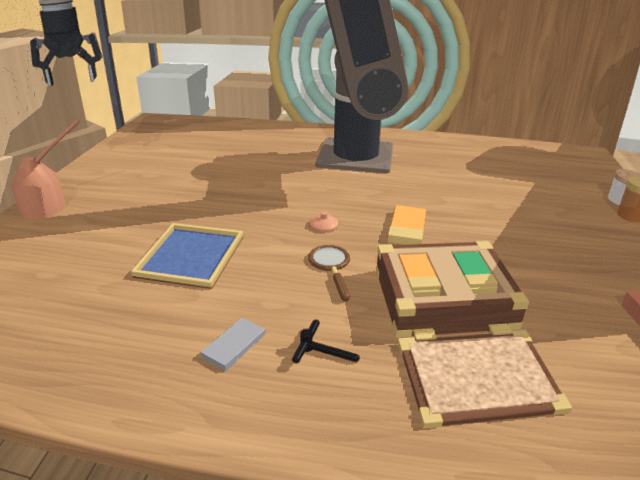

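The top view shows the open chest with amber at about (224,228) and green at about (178,241), brass ends up the picture. The larger orange block at (238,342) is a decoy, and the tray is at (431,248). I'll enlarge the chest and tray next.

Run:
```python
import cv2
p=cv2.imread('pics/top0.png')
cv2.imwrite('pics/c1.png',cv2.resize(p[170:295,130:270],None,fx=4.75,fy=4.75,interpolation=cv2.INTER_CUBIC))
```

```text
(no output)
```

View pics/c1.png

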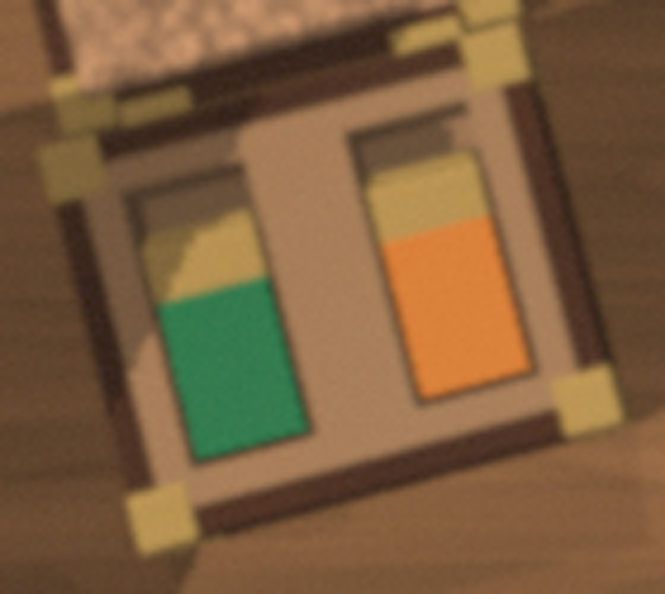

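The crop shows the amber's corners at crop px (365,187), (473,150), (535,371) and (422,402), with the brass part at the top. The chest's outer corners are at about (138,556), (625,418), (530,80) and (40,150).

Run:
```python
from h import *
np.set_printoptions(precision=4,suppress=True)
d=np.load('pics/top0.npy')
f=lambda a:[(130+(x+.5)/4.75-.5,170+(y+.5)/4.75-.5) for x,y in a]
am=[(365,187),(473,150),(535,371),(422,402)]
A=atz('top',f(am),.055); print(A,A.mean(0)); 
C=atz('top',f([(138,556),(625,418),(530,80),(40,150)]),.055); print(C,C.mean(0))
for P in(A,C): 
    print('ctr,yaw',cv2.minAreaRect((P[:,:2]*1e3).astype(np.float32)))
print('amber ax',np.degrees(np.arctan2(*(A[0]+A[1]-A[2]-A[3])[[1,0]])))
print(atd('top',f([(450,300),(420,200),(240,380),(300,300)]),d))
# colour masks for finer fit
p=cv2.imread('pics/top0.png'); h=cv2.cvtColor(p,cv2.COLOR_BGR2HSV)
for n,lo,hi in(('orange',(8,170,120),(18,255,255)),('green',(60,120,40),(90,255,255)),('blue',(105,90,40),(130,255,255))):
    m=cv2.inRange(h,lo,hi)
    for c in cv2.findContours(m,cv2.RETR_EXTERNAL,cv2.CHAIN_APPROX_NONE)[0]:
        if cv2.contourArea(c)>200:
            z={'orange':.055,'green':.055,'blue':.004}[n]
            P=atz('top',c.reshape(-1,2),z)
            R=cv2.minAreaRect((P[:,:2]*1e3).astype(np.float32)); print(n,R,cv2.boxPoints(R).round(1).tolist())
# scene camera
ps=cv2.imread('pics/scene0.png'); h=cv2.cvtColor(ps,cv2.COLOR_BGR2HSV)
for n,lo,hi,z in(('orange',(8,170,120),(20,255,255),.055),('green',(60,120,40),(90,255,255),.055)):
    m=cv2.inRange(h,lo,hi)
    for c in cv2.findContours(m,cv2.RETR_EXTERNAL,cv2.CHAIN_APPROX_NONE)[0]:
        if cv2.contourArea(c)>200:
            P=atz('scene',c.reshape(-1,2),z); print('sc',n,cv2.minAreaRect((P[:,:2]*1e3).astype(np.float32)))
```

```text
[[0.6184 0.1937 0.055 ]
 [0.633  0.1494 0.055 ]
 [0.5413 0.1247 0.055 ]
 [0.5294 0.1708 0.055 ]] [0.5805 0.1597 0.055 ]
[[0.4691 0.2853 0.055 ]
 [0.5213 0.0881 0.055 ]
 [0.6619 0.1257 0.055 ]
 [0.6356 0.3257 0.055 ]] [0.572  0.2062 0.055 ]
ctr,yaw ((580.9782104492188, 160.0400390625), (95.00692749023438, 47.626529693603516), 15.04967975616455)
ctr,yaw ((576.3961791992188, 206.40994262695312), (171.32257080078125, 203.97149658203125), 13.625142097473145)
amber ax 14.73798319961199
[[0.5713 0.1596 0.0525]
 [0.6122 0.1708 0.0578]
 [0.5397 0.2444 0.056 ]
 [0.5723 0.2207 0.0534]]
orange ((346.6830139160156, 138.6715850830078), (64.44503021240234, 89.60855102539062), 85.46037292480469) [[299.5, 110.0999984741211], [388.79998779296875, 103.0], [393.8999938964844, 167.1999969482422], [304.6000061035156, 174.3000030517578]]
orange ((567.873779296875, 156.68568420410156), (66.4908676147461, 47.11845779418945), 14.332923889160156) [[529.7999877929688, 171.3000030517578], [541.5, 125.5999984741211], [605.9000244140625, 142.10000610351562], [594.2999877929688, 187.6999969482422]]
green ((544.1328125, 247.3976593017578), (62.83353805541992, 44.23810958862305), 14.55481243133545) [[508.20001220703125, 260.8999938964844], [519.2999877929688, 218.10000610351562], [580.0999755859375, 233.89999389648438], [569.0, 276.70001220703125]]
blue ((537.4009399414062, -255.42880249023438), (128.9022674560547, 151.37887573242188), 88.13440704345703) [[459.70001220703125, -317.3999938964844], [611.0, -322.29998779296875], [615.0999755859375, -193.5], [463.79998779296875, -188.5]]
sc green ((543.3215942382812, 248.28260803222656), (61.214996337890625, 45.508766174316406), 14.885879516601562)
```

```bash
python3 -m crank '[{"jaw":0,"wz":0.052,"dx":0.79,"dy":-1},{"jaw":0,"dx":0.79,"dy":-1},{"jaw":0,"dx":0.79,"dy":-1},{"jaw":0,"dx":0.79,"dy":-1},{"jaw":0,"dx":0.79,"dy":-1},{"jaw":0,"dx":0.79,"dy":-1},{"jaw":0,"dx":0.79,"dy":-1},{"jaw":0,"dx":0.79,"dy":-1}]' 50
python3 -m crank '[{"jaw":0,"dx":0.79,"dy":-1},{"jaw":0,"dx":0.79,"dy":-1},{"jaw":0,"dx":0.79,"dy":-1},{"jaw":0,"dx":0.79,"dy":-1},{"jaw":0,"dx":0.79,"dy":-1},{"jaw":0,"dx":0.79,"dy":-1},{"jaw":0,"dx":0.79,"dy":-1},{"jaw":0,"dx":0.79,"dy":-1}]'
cat >> h.py <<'E'
Y=np.radians(14.5); PC=np.array([.5795,.1597,0])
def goto(t,s=.03):
    o=status.get_obs(); R=np.array(o['tool_rot']); e=R.T@(np.array(t)-o['tcp_pos'])
    print('need mm',e*1e3,'rows units',e/s,'pos',o['tcp_pos'],'head',np.degrees(np.arctan2(R[1,0],R[0,0])),'F',o['wrist_force'],'w',o['gripper_width'],o['clock'])
E
python3 -c "
from h import *
goto([.6202,.1702,.15])"
```

```text
need mm [ 636.06439495 -580.02953051   98.51670879] rows units [ 21.2021465  -19.33431768   3.28389029] pos [ 0.27192198 -0.61719856  0.24707545] head 23.76902626275169 F [ 0.85771347 -0.39340417 -0.20657747] w 1.0013898003840753 0.1$[0]: bad value
$[0]: bad value
```

```bash
python3 -m crank '[{"jaw":0.0,"dx":0.0,"dy":0.0,"dz":0.0,"wx":0.0,"wy":0.0,"wz":0.05}]' 50; python3 -m crank '[{"jaw":0,"dx":0.79,"dy":-0.99}]'; python3 -m crank --help | head -20
```

```text
clock: 0.22
tcp_pos: [0.2719, -0.6174, 0.2474]
tool_rot: [[0.968, 0.251, -0.0], [0.251, -0.968, 0.002], [-0.0, -0.002, -1.0]]
wrist_force: [-0.5, 0.0, -0.3]
gripper_width: 0.815
grasp_force: 0.0$[0]: bad value
invalid input: not JSON, or not a number
```

```bash
python3 -m crank '[{"jaw":0,"dx":0.79,"dy":-1,"dz":0,"wx":0,"wy":0,"wz":0},{"jaw":0,"dx":0.79,"dy":-1,"dz":0,"wx":0,"wy":0,"wz":0},{"jaw":0,"dx":0.79,"dy":-1,"dz":0,"wx":0,"wy":0,"wz":0},{"jaw":0,"dx":0.79,"dy":-1,"dz":0,"wx":0,"wy":0,"wz":0},{"jaw":0,"dx":0.79,"dy":-1,"dz":0,"wx":0,"wy":0,"wz":0},{"jaw":0,"dx":0.79,"dy":-1,"dz":0,"wx":0,"wy":0,"wz":0},{"jaw":0,"dx":0.79,"dy":-1,"dz":0,"wx":0,"wy":0,"wz":0},{"jaw":0,"dx":0.79,"dy":-1,"dz":0,"wx":0,"wy":0,"wz":0}]'
python3 -m crank '[{"jaw":0,"dx":0.79,"dy":-1,"dz":0,"wx":0,"wy":0,"wz":0},{"jaw":0,"dx":0.79,"dy":-1,"dz":0,"wx":0,"wy":0,"wz":0},{"jaw":0,"dx":0.79,"dy":-1,"dz":0,"wx":0,"wy":0,"wz":0},{"jaw":0,"dx":0.79,"dy":-1,"dz":0,"wx":0,"wy":0,"wz":0},{"jaw":0,"dx":0.79,"dy":-1,"dz":0,"wx":0,"wy":0,"wz":0},{"jaw":0,"dx":0.79,"dy":-1,"dz":0,"wx":0,"wy":0,"wz":0},{"jaw":0,"dx":0.79,"dy":-1,"dz":0,"wx":0,"wy":0,"wz":0},{"jaw":0,"dx":0.79,"dy":-1,"dz":0,"wx":0,"wy":0,"wz":0}]'
python3 -c "
from h import *
goto([.6202,.1702,.15])"
```

```text
clock: 1.23
tcp_pos: [0.3944, -0.3359, 0.2478]
tool_rot: [[0.967, 0.255, -0.0], [0.255, -0.967, 0.001], [-0.0, -0.001, -1.0]]
wrist_force: [1.0, -0.1, 0.3]
gripper_width: 0.001
grasp_force: 0.0
clock: 2.22
tcp_pos: [0.5164, -0.0556, 0.2479]
tool_rot: [[0.967, 0.255, -0.001], [0.255, -0.967, 0.0], [-0.001, -0.0, -1.0]]
wrist_force: [0.8, 0.1, 0.0]
gripper_width: 0.001
grasp_force: 0.0
need mm [ 157.9505979  -191.88223193   97.83308591] rows units [ 5.26501993 -6.3960744   3.26110286] pos [ 0.51644813 -0.05562232  0.24786891] head 14.768129667199952 F [0.80612947 0.13917367 0.0195047 ] w 0.0011781575747730328 2.225
```

```bash
python3 -m crank '[{"jaw":0,"dx":0.75,"dy":-0.91,"dz":0.4,"wx":0,"wy":0,"wz":0},{"jaw":0,"dx":0.75,"dy":-0.91,"dz":0.4,"wx":0,"wy":0,"wz":0},{"jaw":0,"dx":0.75,"dy":-0.91,"dz":0.4,"wx":0,"wy":0,"wz":0},{"jaw":0,"dx":0.75,"dy":-0.91,"dz":0.4,"wx":0,"wy":0,"wz":0},{"jaw":0,"dx":0.75,"dy":-0.91,"dz":0.5,"wx":0,"wy":0,"wz":0},{"jaw":0,"dx":0.75,"dy":-0.91,"dz":0.5,"wx":0,"wy":0,"wz":0},{"jaw":0,"dx":0.7,"dy":-0.85,"dz":0.5,"wx":0,"wy":0,"wz":0},{"jaw":0,"dx":0,"dy":0,"dz":0,"wx":0,"wy":0,"wz":0}]'
python3 -c "
from h import *
goto([.6202,.1702,.085]); snap('top','top1')
p=cv2.imread('pics/top1.png'); cv2.imwrite('pics/c2.png',cv2.resize(p[170:295,130:270],None,fx=4,fy=4))"
```

```text
clock: 3.22
tcp_pos: [0.618, 0.1675, 0.1528]
tool_rot: [[0.966, 0.257, -0.004], [0.257, -0.966, -0.0], [-0.004, -0.001, -1.0]]
wrist_force: [-0.4, -0.5, -0.6]
gripper_width: -0.002
grasp_force: 0.0
need mm [ 3.11824629 -2.02203903 67.80099694] rows units [ 0.10394154 -0.0674013   2.26003323] pos [0.6179891  0.16746234 0.15281154] head 14.919114171923347 F [-0.36912858 -0.48082405 -0.61748189] w -0.00201115609617112 3.225
```

View pics/c2.png

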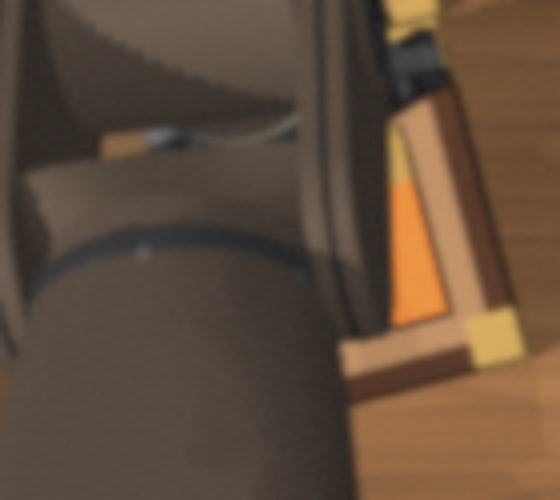

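The top view is blocked by the arm, with only the amber's glass visible at crop px (415,250), so I'll descend and use the wrist force.

```bash
python3 -m crank '[{"jaw":0,"dx":0.1,"dy":-0.07,"dz":0.7,"wx":0,"wy":0,"wz":0},{"jaw":0,"dx":0,"dy":0,"dz":0.7,"wx":0,"wy":0,"wz":0},{"jaw":0,"dx":0,"dy":0,"dz":0.6,"wx":0,"wy":0,"wz":0},{"jaw":0,"dx":0,"dy":0,"dz":0.3,"wx":0,"wy":0,"wz":0},{"jaw":0,"dx":0,"dy":0,"dz":0,"wx":0,"wy":0,"wz":0},{"jaw":0,"dx":0,"dy":0,"dz":0,"wx":0,"wy":0,"wz":0}]'
python3 -c "
from h import *
goto([.6202,.1702,.073])
p,d=snap('scene','sc1'); cv2.imwrite('pics/c3.png',cv2.resize(p[190:340,360:540],None,fx=4,fy=4))"
```

```text
clock: 4.03
tcp_pos: [0.622, 0.1687, 0.0871]
tool_rot: [[0.967, 0.255, 0.001], [0.255, -0.967, 0.0], [0.001, 0.0, -1.0]]
wrist_force: [0.6, 0.3, 0.5]
gripper_width: -0.002
grasp_force: 0.0
need mm [-1.33822874 -1.90001135 14.06596489] rows units [-0.04460762 -0.06333371  0.4688655 ] pos [0.62195848 0.16870138 0.0870682 ] head 14.764484548715464 F [0.59420538 0.34231545 0.50225806] w -0.0015719715041437724 4.025
```

View pics/c3.png

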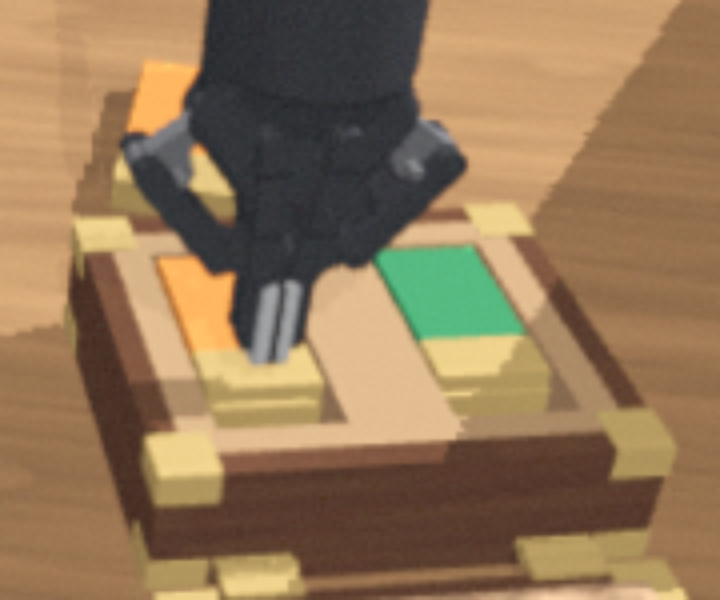

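The scene view shows the shut fingers centred over the amber's brass end, tips at about crop px (275,355) and some 15 mm above it. I'll lower gently.

```bash
python3 -m crank '[{"jaw":0,"dx":-0.04,"dy":-0.06,"dz":0.4,"wx":0,"wy":0,"wz":0},{"jaw":0,"dx":0,"dy":0,"dz":0,"wx":0,"wy":0,"wz":0},{"jaw":0,"dx":0,"dy":0,"dz":0,"wx":0,"wy":0,"wz":0}]'
for i in 1; do python3 -m crank '[{"jaw":0,"dx":0,"dy":0,"dz":0.1,"wx":0,"wy":0,"wz":0},{"jaw":0,"dx":0,"dy":0,"dz":0,"wx":0,"wy":0,"wz":0}]' | grep -E "pos|force"; done
python3 -m crank '[{"jaw":0,"dx":0,"dy":0,"dz":0.05,"wx":0,"wy":0,"wz":0},{"jaw":0,"dx":0,"dy":0,"dz":0,"wx":0,"wy":0,"wz":0}]' | grep -E "pos|force"
```

```text
clock: 4.45
tcp_pos: [0.6195, 0.1702, 0.0741]
tool_rot: [[0.967, 0.255, -0.0], [0.255, -0.967, -0.0], [-0.0, -0.0, -1.0]]
wrist_force: [-0.1, 0.2, 0.1]
gripper_width: -0.001
grasp_force: 0.0
tcp_pos: [0.6201, 0.1701, 0.0716]
wrist_force: [0.5, 0.7, 1.2]
grasp_force: 0.4
tcp_pos: [0.6202, 0.1701, 0.0705]
wrist_force: [-0.2, 0.1, 3.4]
grasp_force: 1.8
```

```bash
python3 -m crank '[{"jaw":0,"dx":0,"dy":0,"dz":0.08,"wx":0,"wy":0,"wz":0},{"jaw":0,"dx":0,"dy":0,"dz":0,"wx":0,"wy":0,"wz":0}]' | grep -E "pos|force"
python3 -m crank '[{"jaw":0,"dx":0,"dy":0,"dz":0.05,"wx":0,"wy":0,"wz":0},{"jaw":0,"dx":0,"dy":0,"dz":0,"wx":0,"wy":0,"wz":0}]' | grep -E "pos|force"
```

```text
tcp_pos: [0.6201, 0.1701, 0.0676]
wrist_force: [0.7, -0.1, 3.0]
grasp_force: 1.8
tcp_pos: [0.6198, 0.1701, 0.0658]
wrist_force: [-0.1, 0.3, 2.7]
grasp_force: 1.7
```

```bash
python3 -m crank '[{"jaw":0,"dx":0,"dy":0,"dz":0.04,"wx":0,"wy":0,"wz":0},{"jaw":0,"dx":0,"dy":0,"dz":0,"wx":0,"wy":0,"wz":0}]' | grep -E "pos|force"
python3 -m crank '[{"jaw":0,"dx":0,"dy":0,"dz":0.04,"wx":0,"wy":0,"wz":0},{"jaw":0,"dx":0,"dy":0,"dz":0,"wx":0,"wy":0,"wz":0}]' | grep -E "pos|force"
python3 -c "
from h import *
p,d=snap('scene','sc2'); cv2.imwrite('pics/c4.png',cv2.resize(p[190:340,360:540],None,fx=4,fy=4))"
```

```text
tcp_pos: [0.6197, 0.1701, 0.065]
wrist_force: [-2.3, 0.0, 5.8]
grasp_force: 2.6
tcp_pos: [0.6201, 0.1701, 0.0648]
wrist_force: [-1.9, 0.5, 8.9]
grasp_force: 3.9
```

View pics/c4.png

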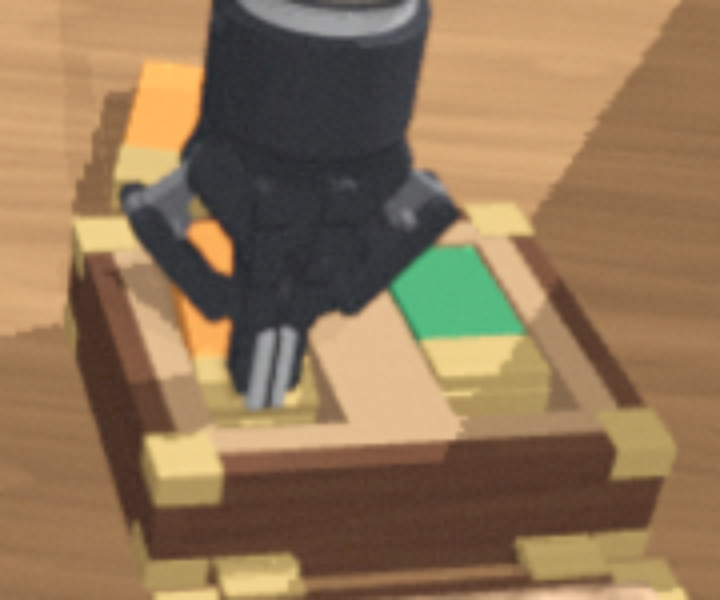

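The press bottomed out: the force rose to 9 N at a 7 mm sink, and the view shows the brass end sunk and the glass end raised. Next I'll retreat, move over the glass end, tilt and open partway.

```bash
python3 -m crank '[{"jaw":0,"dx":0,"dy":0,"dz":-0.6,"wx":0,"wy":0,"wz":0},{"jaw":0,"dx":0,"dy":0,"dz":-1,"wx":0,"wy":0,"wz":0},{"jaw":0.66,"dx":0,"dy":0,"dz":-1,"wx":0,"wy":0,"wz":0},{"jaw":0.66,"dx":-0.8,"dy":0,"dz":-0.4,"wx":0,"wy":0,"wz":0},{"jaw":0.66,"dx":-0.8,"dy":0,"dz":0,"wx":0,"wy":0,"wz":0},{"jaw":0.66,"dx":-0.66,"dy":0,"dz":0,"wx":0,"wy":-0.0557,"wz":0},{"jaw":0.66,"dx":0,"dy":0,"dz":0,"wx":0,"wy":-0.0557,"wz":0},{"jaw":0.66,"dx":0,"dy":0,"dz":0,"wx":0,"wy":0,"wz":0}]'
python3 -c "
from h import *
goto([.5544,.1532,.0751])
p,d=snap('scene','sc3'); cv2.imwrite('pics/c5.png',cv2.resize(p[160:310,365:535],None,fx=4,fy=4,interpolation=cv2.INTER_CUBIC)); snap('top','top3')"
```

```text
clock: 7.0
tcp_pos: [0.5546, 0.1529, 0.1519]
tool_rot: [[0.908, 0.255, -0.333], [0.24, -0.967, -0.087], [-0.344, -0.0, -0.939]]
wrist_force: [-0.3, 0.6, 0.1]
gripper_width: 0.656
grasp_force: 0.0
need mm [26.3359205  -0.29572285 72.19136935] rows units [ 0.87786402 -0.00985743  2.40637898] pos [0.55459055 0.15291115 0.15194492] head 14.778628360440008 F [-0.30481263  0.55305836  0.06946035] w 0.6564388239917222 7.0
```

View pics/c5.png

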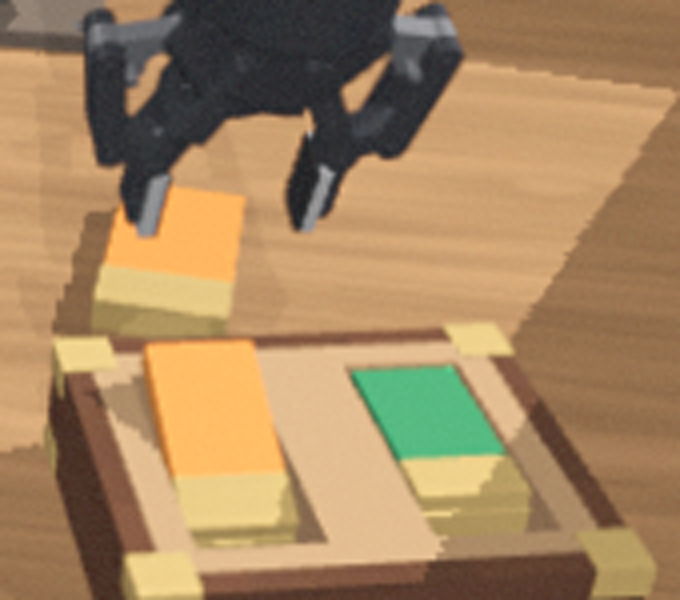

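The amber is tipped, with its top glass edge at crop px (145,344)-(252,340) and its brass boundary at (173,477)-(283,471). Green is still flush. Next I'll check the geometry.

Run:
```python
from h import *
np.set_printoptions(precision=4,suppress=True)
f=lambda a:[(365+(x+.5)/4-.5,160+(y+.5)/4-.5) for x,y in a]
ex=np.array([np.cos(Y),np.sin(Y)]); ey=np.array([-ex[1],ex[0]])
def loc(P): q=P[:,:2]-PC[:2]; return np.c_[q@ex,q@ey,P[:,2]]*1e3
am=f([(145,344),(252,340),(173,477),(283,471),(190,532),(300,528)])
# predicted world of the plate's top corners
c,s=np.cos(.35),np.sin(.35); k,D,T=K('scene'); W=np.linalg.inv(T)
for x in(-45,21,45):
  for y in(-23,23):
    dx,dz=x-15,2; X=15+c*dx+s*dz; Z=53-s*dx+c*dz
    P=np.r_[PC[:2]+(ex*X+ey*y)/1e3,Z/1e3]
    uv=cv2.projectPoints(P,cv2.Rodrigues(W[:3,:3])[0],W[:3,3],k,D)[0].ravel()
    print(x,y,np.round([X,Z]),((uv-[365,160]+.5)*4-.5).round(0))
print(loc(atz('scene',am[:2],.0755)),loc(atz('scene',am[2:4],.0528)))
d=np.load('pics/sc3.npy'); print(loc(atd('scene',f([(170,365),(240,365),(200,400),(220,440),(200,460),(240,500)]),d)))
g=f([(350,368),(455,366),(400,460),(500,455)]); print('green',loc(atz('scene',g,.055)))
```

```text
-45 -23 [-41.  75.] [141. 344.]
-45 23 [-41.  75.] [248. 340.]
21 -23 [21. 53.] [169. 478.]
21 23 [21. 53.] [281. 472.]
45 -23 [44. 45.] [180. 529.]
45 23 [44. 45.] [294. 524.]
[[-40.6304 -21.1119  75.5   ]
 [-40.7084  24.8157  75.5   ]] [[ 21.0286 -21.3852  52.8   ]
 [ 20.4037  23.8937  52.8   ]]
[[-31.2693 -12.1749  70.8549]
 [-27.2918  16.4239  72.2326]
 [-10.7011  -4.1588  67.1053]
 [  6.3147   0.8026  59.0962]
 [ 13.7558  -8.8497  55.1254]
 [ 33.8015   2.9653  49.7364]]
green [[-47.0668  73.0435  55.    ]
 [-45.4302 120.1646  55.    ]
 [ 19.6492  72.7374  55.    ]
 [ 19.5039 115.5754  55.    ]]
```

```bash
python3 -m crank '[{"jaw":0.66,"dx":0.44,"dy":-0.03,"dz":0,"wx":0,"wy":0,"wz":0},{"jaw":0.66,"dx":0.44,"dy":0,"dz":0.4,"wx":0,"wy":0,"wz":0},{"jaw":0.66,"dx":0,"dy":0,"dz":0.8,"wx":0,"wy":0,"wz":0},{"jaw":0.66,"dx":0,"dy":0,"dz":0.7,"wx":0,"wy":0,"wz":0},{"jaw":0.66,"dx":0,"dy":0,"dz":0.4,"wx":0,"wy":0,"wz":0},{"jaw":0.66,"dx":0,"dy":0,"dz":0.1,"wx":0,"wy":0,"wz":0},{"jaw":0.66,"dx":0,"dy":0,"dz":0,"wx":0,"wy":0,"wz":0},{"jaw":0.66,"dx":0,"dy":0,"dz":0,"wx":0,"wy":0,"wz":0}]'
python3 -c "
from h import *
goto([.5542,.1539,.0751])
p,d=snap('scene','sc4'); cv2.imwrite('pics/c6.png',cv2.resize(p[160:310,365:535],None,fx=4,fy=4,interpolation=cv2.INTER_CUBIC))"
```

```text
clock: 8.1
tcp_pos: [0.5549, 0.1538, 0.0778]
tool_rot: [[0.909, 0.255, -0.33], [0.239, -0.967, -0.087], [-0.341, 0.0, -0.94]]
wrist_force: [-0.2, 0.1, -0.5]
gripper_width: 0.662
grasp_force: 0.0
need mm [ 0.29456345 -0.23283752  2.79319027] rows units [ 0.00981878 -0.00776125  0.09310634] pos [0.55491212 0.15384769 0.07782636] head 14.759348489909904 F [-0.2412123   0.10412973 -0.47599078] w 0.6623875029632226 8.1
```

View pics/c6.png

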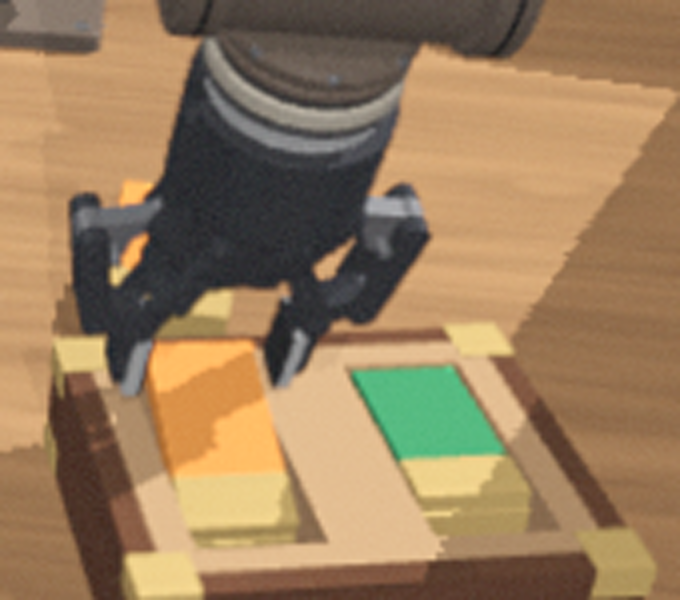

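The fingers straddle the amber's raised end, tips at crop px (128,390) and (280,380), with clear gaps. I'll advance the last 2.7 mm and close.

```bash
python3 -m crank '[{"jaw":0.66,"dx":0.01,"dy":0,"dz":0.09,"wx":0,"wy":0,"wz":0},{"jaw":0.66,"dx":0,"dy":0,"dz":0,"wx":0,"wy":0,"wz":0},{"jaw":0.6,"dx":0,"dy":0,"dz":0,"wx":0,"wy":0,"wz":0},{"jaw":0.3,"dx":0,"dy":0,"dz":0,"wx":0,"wy":0,"wz":0},{"jaw":0.3,"dx":0,"dy":0,"dz":0,"wx":0,"wy":0,"wz":0},{"jaw":0.3,"dx":0,"dy":0,"dz":0,"wx":0,"wy":0,"wz":0}]' 50
python3 -c "
from h import *
goto([.5542,.1539,.0751])"
```

```text
clock: 8.9
tcp_pos: [0.5536, 0.1536, 0.0744]
tool_rot: [[0.908, 0.255, -0.331], [0.239, -0.967, -0.087], [-0.343, -0.0, -0.94]]
wrist_force: [0.0, -0.8, 1.6]
gripper_width: 0.526
grasp_force: 52.6
need mm [ 0.40222998 -0.13191593 -0.92710496] rows units [ 0.01340767 -0.0043972  -0.0309035 ] pos [0.55356112 0.15359522 0.07436675] head 14.766740733198136 F [ 0.03150495 -0.78645124  1.62688987] w 0.5258066210365705 8.9
```

```bash
python3 -m crank '[{"jaw":0.3,"dx":0,"dy":0,"dz":-0.15,"wx":0,"wy":0,"wz":0},{"jaw":0.3,"dx":0,"dy":0,"dz":-0.3,"wx":0,"wy":0,"wz":0},{"jaw":0.3,"dx":0,"dy":0,"dz":-0.4,"wx":0,"wy":0,"wz":0},{"jaw":0.3,"dx":0,"dy":0,"dz":-0.5,"wx":0,"wy":0,"wz":0},{"jaw":0.3,"dx":0,"dy":0,"dz":-0.6,"wx":0,"wy":0,"wz":0},{"jaw":0.3,"dx":0,"dy":0,"dz":-0.6,"wx":0,"wy":0,"wz":0},{"jaw":0.3,"dx":0,"dy":0,"dz":-0.4,"wx":0,"wy":0,"wz":0},{"jaw":0.3,"dx":0,"dy":0,"dz":0,"wx":0,"wy":0,"wz":0}]'
python3 -c "
from h import *
p,d=snap('scene','sc5'); cv2.imwrite('pics/c7.png',cv2.resize(p[130:310,365:545],None,fx=3.3,fy=3.3,interpolation=cv2.INTER_CUBIC))"
```

```text
clock: 9.9
tcp_pos: [0.5838, 0.1614, 0.1588]
tool_rot: [[0.909, 0.255, -0.329], [0.24, -0.967, -0.087], [-0.34, 0.0, -0.94]]
wrist_force: [-0.0, -0.3, -1.0]
gripper_width: 0.523
grasp_force: 52.6
```

View pics/c7.png

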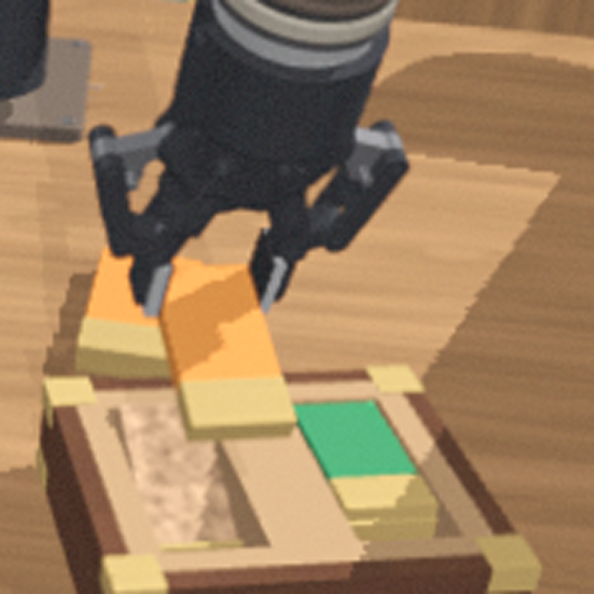

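The amber is held firmly, the nest is empty, and green lies flush at crop px (355,440). Now I'll level it, turn it and carry it to the tray.

```bash
python3 -m crank '[{"jaw":0.3,"dx":0,"dy":0,"dz":-0.7,"wx":0,"wy":0.03,"wz":0},{"jaw":0.3,"dx":0,"dy":0,"dz":0,"wx":0,"wy":0.04,"wz":0},{"jaw":0.3,"dx":0,"dy":0,"dz":0,"wx":0,"wy":0.0405,"wz":0},{"jaw":0.3,"dx":0,"dy":0.3,"dz":0,"wx":0,"wy":0,"wz":0.04},{"jaw":0.3,"dx":0,"dy":0.6,"dz":0,"wx":0,"wy":0,"wz":0.042},{"jaw":0.3,"dx":-0.2,"dy":0.9,"dz":0,"wx":0,"wy":0,"wz":0},{"jaw":0.3,"dx":-0.2,"dy":0.9,"dz":0,"wx":0,"wy":0,"wz":0},{"jaw":0.3,"dx":-0.2,"dy":0.9,"dz":0,"wx":0,"wy":0,"wz":0}]'
python3 -c "
from h import *
goto([.507,-.255,.06])"
```

```text
clock: 10.95
tcp_pos: [0.5751, 0.0548, 0.1759]
tool_rot: [[1.0, 0.0, -0.006], [0.0, -1.0, -0.001], [-0.006, 0.001, -1.0]]
wrist_force: [-0.3, 0.4, -0.6]
gripper_width: 0.525
grasp_force: 52.5
need mm [-67.58079312 309.75987169 116.40809467] rows units [-2.2526931  10.32532906  3.88026982] pos [0.57514829 0.05484194 0.17585753] head 0.014257178856725826 F [-0.29220311  0.36361862 -0.63414566] w 0.5249477282395961 10.95
```

```bash
python3 -m crank '[{"jaw":0.3,"dx":-0.2,"dy":0.9,"dz":0,"wx":0,"wy":0,"wz":0},{"jaw":0.3,"dx":-0.2,"dy":0.9,"dz":0,"wx":0,"wy":0,"wz":0},{"jaw":0.3,"dx":-0.2,"dy":0.9,"dz":0,"wx":0,"wy":0,"wz":0},{"jaw":0.3,"dx":-0.2,"dy":0.9,"dz":0,"wx":0,"wy":0,"wz":0},{"jaw":0.3,"dx":-0.2,"dy":0.9,"dz":0,"wx":0,"wy":0,"wz":0},{"jaw":0.3,"dx":-0.2,"dy":0.9,"dz":0,"wx":0,"wy":0,"wz":0},{"jaw":0.3,"dx":-0.2,"dy":0.9,"dz":0,"wx":0,"wy":0,"wz":0},{"jaw":0.3,"dx":-0.2,"dy":0.9,"dz":0,"wx":0,"wy":0,"wz":0}]'
python3 -m crank '[{"jaw":0.3,"dx":-0.2,"dy":0.9,"dz":0,"wx":0,"wy":0,"wz":0},{"jaw":0.3,"dx":-0.2,"dy":0.9,"dz":0,"wx":0,"wy":0,"wz":0},{"jaw":0.3,"dx":-0.2,"dy":0.9,"dz":0,"wx":0,"wy":0,"wz":0},{"jaw":0.3,"dx":-0.1,"dy":0.4,"dz":0,"wx":0,"wy":0,"wz":0},{"jaw":0.3,"dx":0,"dy":0,"dz":0.8,"wx":0,"wy":0,"wz":0},{"jaw":0.3,"dx":0,"dy":0,"dz":1,"wx":0,"wy":0,"wz":0},{"jaw":0.3,"dx":0,"dy":0,"dz":1,"wx":0,"wy":0,"wz":0},{"jaw":0.3,"dx":0,"dy":0,"dz":0.6,"wx":0,"wy":0,"wz":0}]'
python3 -c "
from h import *
goto([.507,-.255,.03])
p,d=snap('scene','sc6'); cv2.imwrite('pics/c8.png',cv2.resize(p[130:310,110:290],None,fx=3.3,fy=3.3,interpolation=cv2.INTER_CUBIC))"
```

```text
clock: 11.95
tcp_pos: [0.5273, -0.1609, 0.1763]
tool_rot: [[1.0, 0.0, -0.005], [0.0, -1.0, 0.0], [-0.005, -0.0, -1.0]]
wrist_force: [0.0, 0.1, -1.2]
gripper_width: 0.522
grasp_force: 52.5
clock: 12.95
tcp_pos: [0.5061, -0.2522, 0.0734]
tool_rot: [[1.0, 0.0, -0.006], [0.0, -1.0, 0.002], [-0.006, -0.002, -1.0]]
wrist_force: [0.5, -0.2, -1.0]
gripper_width: 0.522
grasp_force: 52.6
need mm [ 1.11266091  2.85469187 43.3413349 ] rows units [0.0370887  0.0951564  1.44471116] pos [ 0.5061278  -0.2522168   0.07335149] head 0.02779306858653365 F [ 0.47426227 -0.19553628 -1.03446075] w 0.5217786540084068 12.95
```

View pics/c8.png

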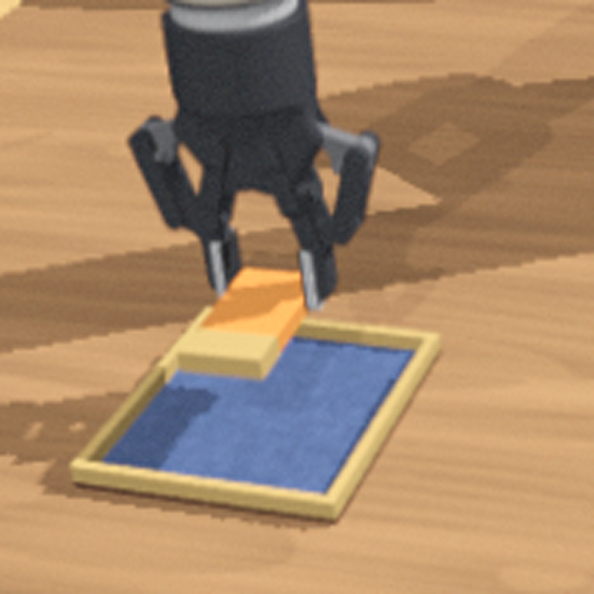

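The amber hangs level over the tray's felt, with its brass end at crop px (220,355), so I'll lower it.

```bash
python3 -m crank '[{"jaw":0.3,"dx":0,"dy":0.08,"dz":0.6,"wx":0,"wy":0,"wz":0},{"jaw":0.3,"dx":0,"dy":0,"dz":0.6,"wx":0,"wy":0,"wz":0},{"jaw":0.3,"dx":0,"dy":0,"dz":0.3,"wx":0,"wy":0,"wz":0},{"jaw":0.3,"dx":0,"dy":0,"dz":0,"wx":0,"wy":0,"wz":0},{"jaw":0.3,"dx":0,"dy":0,"dz":0,"wx":0,"wy":0,"wz":0}]'
python3 -m crank '[{"jaw":0.3,"dx":0,"dy":0,"dz":0.07,"wx":0,"wy":0,"wz":0},{"jaw":0.3,"dx":0,"dy":0,"dz":0,"wx":0,"wy":0,"wz":0}]' | grep -E "pos|force"
```

```text
clock: 13.62
tcp_pos: [0.5075, -0.2563, 0.0312]
tool_rot: [[1.0, 0.0, -0.002], [0.0, -1.0, -0.001], [-0.002, 0.001, -1.0]]
wrist_force: [-0.3, -0.6, -1.0]
gripper_width: 0.525
grasp_force: 52.5
tcp_pos: [0.5072, -0.256, 0.0288]
wrist_force: [0.5, -0.5, -1.1]
grasp_force: 52.5
```

```bash
python3 -m crank '[{"jaw":0.3,"dx":0,"dy":0,"dz":0.2,"wx":0,"wy":0,"wz":0},{"jaw":0.3,"dx":0,"dy":0,"dz":0,"wx":0,"wy":0,"wz":0}]' | grep -E "pos|force"
python3 -m crank '[{"jaw":0.3,"dx":0,"dy":0,"dz":0.05,"wx":0,"wy":0,"wz":0},{"jaw":0.3,"dx":0,"dy":0,"dz":0,"wx":0,"wy":0,"wz":0}]' | grep -E "pos|force"
python3 -m crank '[{"jaw":0.3,"dx":0,"dy":0,"dz":0.03,"wx":0,"wy":0,"wz":0},{"jaw":0.3,"dx":0,"dy":0,"dz":0,"wx":0,"wy":0,"wz":0}]' | grep -E "pos|force"
```

```text
tcp_pos: [0.5065, -0.2556, 0.0218]
wrist_force: [-0.2, -0.7, -1.0]
grasp_force: 52.5
tcp_pos: [0.5069, -0.2559, 0.0209]
wrist_force: [-0.8, 0.4, -1.4]
grasp_force: 52.5
tcp_pos: [0.5072, -0.2561, 0.0202]
wrist_force: [-1.3, 0.7, -0.5]
grasp_force: 52.6
```

```bash
python3 -m crank '[{"jaw":0.3,"dx":0,"dy":0,"dz":0.03,"wx":0,"wy":0,"wz":0},{"jaw":0.3,"dx":0,"dy":0,"dz":0,"wx":0,"wy":0,"wz":0}]' | grep -E "pos|force"
python3 -m crank '[{"jaw":0.3,"dx":0,"dy":0,"dz":0.03,"wx":0,"wy":0,"wz":0},{"jaw":0.3,"dx":0,"dy":0,"dz":0,"wx":0,"wy":0,"wz":0}]' | grep -E "pos|force"
```

```text
tcp_pos: [0.5072, -0.2561, 0.02]
wrist_force: [-2.9, 1.2, 5.3]
grasp_force: 53.1
tcp_pos: [0.5072, -0.2561, 0.02]
wrist_force: [-4.4, 3.1, 10.8]
grasp_force: 53.8
```

Contact is at 0.020 as predicted. I'll relieve the load, open and retreat upward.

```bash
python3 -m crank '[{"jaw":0.3,"dx":0,"dy":0,"dz":-0.03,"wx":0,"wy":0,"wz":0},{"jaw":0.55,"dx":0,"dy":0,"dz":0,"wx":0,"wy":0,"wz":0},{"jaw":0.65,"dx":0,"dy":0,"dz":0,"wx":0,"wy":0,"wz":0},{"jaw":0.7,"dx":0,"dy":0,"dz":0,"wx":0,"wy":0,"wz":0},{"jaw":0.7,"dx":0,"dy":0,"dz":-0.2,"wx":0,"wy":0,"wz":0},{"jaw":0.7,"dx":0,"dy":0,"dz":-0.8,"wx":0,"wy":0,"wz":0},{"jaw":0.7,"dx":0,"dy":0,"dz":-1,"wx":0,"wy":0,"wz":0},{"jaw":0.7,"dx":0,"dy":0,"dz":-1,"wx":0,"wy":0,"wz":0}]'
python3 -m crank '[{"jaw":0.7,"dx":-0.5,"dy":0,"dz":-1,"wx":0,"wy":0,"wz":0},{"jaw":0.7,"dx":-0.5,"dy":0,"dz":-1,"wx":0,"wy":0,"wz":0},{"jaw":0.7,"dx":0,"dy":0,"dz":-0.5,"wx":0,"wy":0,"wz":0},{"jaw":0.7,"dx":0,"dy":0,"dz":0,"wx":0,"wy":0,"wz":0}]'|grep -E "clock|pos"
python3 -c "
from h import *
p,d=snap('scene','sc7'); cv2.imwrite('pics/c9.png',p[120:420,110:560])
np.set_printoptions(precision=4,suppress=True)
h=cv2.cvtColor(p,cv2.COLOR_BGR2HSV); m=cv2.inRange(h,(8,170,120),(20,255,255)); m[:,:110]=0; m[:,260:]=0
v,u=np.nonzero(cv2.erode(m,np.ones((3,3)))); P=atd('scene',list(zip(u,v)),d); A=np.c_[P[:,:2]-P[:,:2].mean(0),np.ones(len(P))]
print(P.mean(0),'plane slope',np.linalg.lstsq(A,P[:,2],rcond=None)[0])"
```

```text
clock: 16.12
tcp_pos: [0.5072, -0.2559, 0.1103]
tool_rot: [[1.0, 0.0, -0.003], [0.0, -1.0, -0.001], [-0.003, 0.001, -1.0]]
wrist_force: [-0.8, -0.1, -0.3]
gripper_width: 0.701
grasp_force: 0.0
clock: 16.62
tcp_pos: [0.4784, -0.2564, 0.1857]Traceback (most recent call last):
  File "<string>", line 6, in <module>
    v,u=np.nonzero(cv2.erode(m,np.ones((3,3)))); P=atd('scene',list(zip(u,v)),d); A=np.c_[P[:,:2]-P[:,:2].mean(0),np.ones(len(P))]
                                                   ~~~^^^^^^^^^^^^^^^^^^^^^^^^^^
  File "h.py", line 14, in atd
    r,o=ray(n,uv); return o+r*np.array([d[int(round(v)),int(round(u))] for u,v in uv])[:,None]
        ~~~^^^^^^
  File "h.py", line 9, in ray
    k,D,T=K(n); q=cv2.undistortPoints(np.array(uv,float).reshape(-1,1,2),k,D).reshape(-1,2)
                  ~~~~~~~~~~~~~~~~~~~^^^^^^^^^^^^^^^^^^^^^^^^^^^^^^^^^^^^^^^^
cv2.error: OpenCV(4.12.0) /io/opencv/modules/calib3d/src/undistort.dispatch.cpp:347: error: (-215:Assertion failed) CV_IS_MAT(_src) && CV_IS_MAT(_dst) && (_src->rows == 1 || _src->cols == 1) && (_dst->rows == 1 || _dst->cols == 1) && _src->cols + _src->rows - 1 == _dst->rows + _dst->cols - 1 && (CV_MAT_TYPE(_src->type) == CV_32FC2 || CV_MAT_TYPE(_src->type) == CV_64FC2) && (CV_MAT_TYPE(_dst->type) == CV_32FC2 || CV_MAT_TYPE(_dst->type) == CV_64FC2) in function 'cvUndistortPointsInternal'
```

View pics/c9.png

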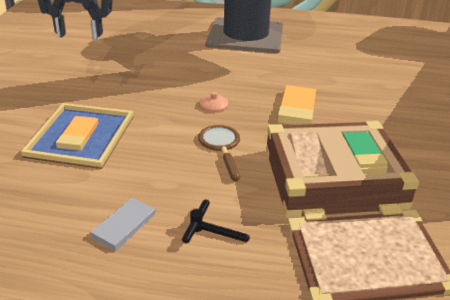

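The amber lies in the tray at crop px (78,132), and green is flush in its nest at (362,145). I'll check flatness from the depth already saved.

```bash
python3 -c "
from h import *
np.set_printoptions(precision=4,suppress=True)
d=np.load('pics/sc7.npy'); uv=[(u,v) for v in range(240,262,2) for u in range(180,198,2)]
P=atd('scene',uv,d); P=P[P[:,2]>.010]
A=np.c_[P[:,:2]-P[:,:2].mean(0),np.ones(len(P))]; print(len(P),P.mean(0),np.linalg.lstsq(A,P[:,2],rcond=None)[0])
o=status.get_obs(); print(o['wrist_force'],o['joint_vel'])"
```

```text
96 [ 0.5401 -0.254   0.0156] [ 0.0041 -0.0225  0.0156]
[ 0.7258  0.4672 -1.0549] [ 0.0006  0.0243  0.023  -0.0026  0.0019 -0.0004]
```

The plate is flat, with its top at 16 mm as expected (4 mm floor plus 12 mm plate), and it is centred in the tray.

```bash
python3 -c "
from station import ticket
print(ticket.job_done())"
```

```text
the job is handed in; nothing more can be done
None
```

The amber plate was tipped, taken by its raised glass end and laid flat in the blue felt tray, green is still flush in its nest, and the job was handed in at about 17 s.

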